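Tap a bearing cup square into the pilot-valve housing

TASK

Set the smaller of the two flanged steel bearing cups, narrow end down, in the bore of the grey valve housing and let go of it. Then tap it in with the shut fingers, pressing on one side of its rim at a time and then on the opposite side, a little each and all the way round, never letting it lean more than about 10 degrees and never gripping it or pushing with more than about 40 newtons, until it stands square and solid on the spacer hidden in the bore. Prove it with a steady push of about 25 newtons on one side of the rim for half a second, then come clear; leave the other parts where they are.

Things in the scene. Friction and masses are not known exactly. Their poses are not given: they have to be found in the camera images.
- cup_mid (a point): The smaller bearing cup, a loose flanged steel sleeve 38 mm tall, standing narrow end down: on top a head 50 mm across, 14 mm tall; below it a seat 44 mm across, 18 mm long; then a nose 39.8 mm across, 6 mm long. The point is on its axis half-way up, 19 mm below the rim and 5 mm below the head's underside. z: its axis, up through the head.
- cup: The same cup; this origin is at the centre of its underside (the nose's end). It is open right through (hole 29 mm, 30 mm inside the head), so its top is a flat rim 10 mm wide, between radii 15 and 25 mm. About 0.27 kg.
- bore_mouth (a point): Centre of the bore's mouth in the housing's flat top face, z up, out of the bore. Bore 47 mm wide; 8 mm below the face eight sprung bumps stand round it and grip the seat by friction. Let go in the mouth, the cup rests on them, its head 8 to 11 mm above the face. Driven home its nose stands on a spacer ring of unknown thickness, the head then 0.5 to 6.3 mm above the face: only feel tells.
- housing: The fixed grey valve housing, a block 120 x 120 x 42 mm with a pipe stub on one side; origin at the centre of its underside. Until home, a press on one side of the rim (5 to 17 N) sinks that side, and the far side stays or rises a little: the cup leans and stays so; pressing the high side past level gains depth. Home it bears 25 N on one side; pushed over 20 mm off its axis it may tip a bit.
- big_cup: The bigger bearing cup, same shape but 69 mm across the head and 62 mm across the seat, 38 mm tall, loose: too big for the bore. Leave it. Origin at the centre of its underside.
- fuse_carrier: White ceramic fuse carrier with copper end caps, 30 x 85 x 35 mm, loose. Leave it. Origin at the centre of its underside.
- coil: Copper solenoid coil between black end discs, 54 mm across, 47 mm tall, loose. Leave it. Origin at the centre of its underside.
- plug_a: Brass hex plug, head down, 24 mm across flats, 26 mm tall, loose, in front of the robot to its left. Leave it. Origin at the centre of its underside.
- plug_b: Brass hex plug, the same, to the robot's right. Leave it. Origin at the centre of its underside.
- terminal_block: Chipped white porcelain terminal block, 34 x 90 x 26 mm, loose. Leave it. Origin at the centre of its underside.
There are look-alikes about, which are no part of the job. Of the things shaped like the housing, the grey one is meant.

How it is judged:
On the way, in this order (a step that is already met when the one before it is completed fails the run):
1. the smaller cup stands in the bore's mouth, narrow end down and upright within 8 degrees, let go (horizontal distance between cup_mid and bore_mouth below 0.006 m and z of cup_mid in the frame of bore_mouth below 0.01 m and angle between cup_mid's own z axis and vertical below 0.14 rad and contact force between the fingers and cup below 0.5 N), for 0.2 s.
2. the cup is home: square in the bore, and it bears a steady push of the fingers of more than 21 N without moving (horizontal distance between cup_mid and bore_mouth below 0.003 m and z of cup_mid in the frame of bore_mouth below 0.0025 m and angle between the z axis of cup_mid and the z axis of bore_mouth, either way round below 0.045 rad and linear speed of cup below 0.004 m/s and contact force between the fingers and cup above 21 N), for 0.3 s.
At the end, for the whole second after the job is handed in: The smaller cup stands home in the bore, its head less than 7.5 mm above the housing's face and parallel to it within 2.5 degrees, its axis within 3 mm of the bore's, at rest and let go, having borne the proving push (horizontal distance between cup_mid and bore_mouth below 0.003 m and z of cup_mid in the frame of bore_mouth below 0.0025 m and angle between the z axis of cup_mid and the z axis of bore_mouth, either way round below 0.045 rad and linear speed of cup below 0.02 m/s); the robot touches nothing.
It fails at once if the cup cocks in the bore: it leans more than 12 degrees (horizontal distance between cup_mid and bore_mouth below 0.012 m and z of cup_mid in the frame of bore_mouth below 0.009 m and angle between cup_mid's own z axis and vertical above 0.21 rad).
It fails at once if the fingers bear on the cup in the bore, once well in (head under 7 mm from the face), with more than 40 N (horizontal distance between cup_mid and bore_mouth below 0.012 m and z of cup_mid in the frame of bore_mouth below 0.002 m and contact force between the fingers and cup above 40 N).
It fails at once if once well in (head under 7 mm from the face), the cup is gripped or pushed from over its middle (the grasp point within 10 mm of its axis) instead of on one side of its rim (horizontal distance between cup_mid and bore_mouth below 0.012 m and z of cup_mid in the frame of bore_mouth below 0.002 m and contact force between the fingers and cup above 3 N and horizontal distance between the grasp point and cup_mid below 0.01 m).
It fails at once if one of the other loose parts is moved more than 25 mm (distance of any of big_cup, fuse_carrier, coil, plug_a, plug_b, terminal_block from where it was at the start of the episode above 0.025 m).
It also fails if it takes over 72 s, if anything falls off the work surface, if the arm or the gripper's body presses on something with over 40 N, if the wrist force passes 120 N, or if a joint passes its speed limit or range.

ROBOT

A 6-joint arm with a two-finger parallel gripper is mounted at the origin on the work surface. World frame = base frame: x ahead of the robot, y to its left, z up, the work surface at z = 0. Lengths are in m, angles in rad, forces in N, time in s.
With the tool pointing down it reaches from about 0.375 to 0.9 m from the base axis. Payload 3.1 kg.
Tool frame: the origin (TCP) lies where the fingers leave the gripper's body, on its centre line; the fingertips stand manip.tip_reach ahead of it and the grasp point (between the pads) lies 54 mm ahead of it (manip.tip_reach is the distance from the TCP to the fingertips, in m); z points along the fingers, y is the direction in which the jaws open and shut (so a half turn about z gives the same grasp; the last joint's range is limited). The gripper opens to 85 mm and grips with 20 to 120 N. Pads are 22 mm wide; open, the fingers measure 114 mm over their backs; the gripper's body (76 mm by 85 mm) begins 54 mm behind the grasp point. The pads swing forward as they close: fully open they stand 13 mm farther back than shut.
Start: joints at [1.095, 0.527, 1.433, -0, 1.181, -0.178], TCP at [0.183, 0.598, 0.304] pointing down, gripper open.
Joint ranges: [-3.08, 3.08], [-0.75, 2.2], [0.22, 2.44], [-1.43, 4.57], [0, 2.65], [-2.85, 2.85]. Speed limits (rad/s): [2.79, 2.79, 3.14, 3.14, 3.14, 3.14].

INTERFACE

Orientations are given as a unit quaternion [x, y, z, w].
In Python, from station import manip, cams, order gives the robot as it stands. The module is installed in compiled form; this text tells all that it offers.
- The arm moves only by the tool drive_tool, never from a script. Its arguments are lists of equal length, an entry for each row: "linear": the shift along the tool's x, y, z in mm, a list of three; "rot": the turn, a rotation vector about the tool's x, y, z in degrees, a list of three; "hand": the finger opening in mm, from 0 to 85.4. A call has 1 to 20 rows; each row shifts and turns the pose as measured when the row begins, along the tool's axes as they then stand; what a row does not reach is not made up. A row lasts 1/12 s, in which the tool goes at most 41.7 mm and 7.16 degrees, less where a joint would pass 70% of its speed; a pose out of reach is approached as far as the arm can. A call with a gripper value outside its range is refused whole. The fingers move at their own pace and stop on an object; "force" is the grip in N (left out, the last holds). Time passes only in rows, so rows that do not move let the fingers close. It gives the time, the measured TCP pose, the force and the opening at its end, in the units of the state.
- manip.sense(): the state, without advancing time (a new reading comes with each control period).
- cams.snapshot(name): name is "scene" or "top" or "wrist"; returns the picture (384x512x3 uint8, red, green, blue); there is no depth.
- cams.camera_model(name): a dict with "vfov" (degrees; the focal length in pixels is half the picture's height over the tangent of half this angle, whatever the lens; pixels are square), "cx", "cy" (the principal point, pixels), "k1" (the pictures are not rectified: a ray, as slopes to the right and down, at radius r is drawn at 1 + k1 r^2 times it, then the intrinsics apply), "rvec" (rotation vector, rad) and "tvec" (3), from world to camera coordinates, as OpenCV has them. Camera axes: x right, y down, z forward; pixel columns grow to the right and rows downward; lengths in m; the calibration is good to about 2 mm. A picture is of the moment at which its call begins: read the wrist's pose just before it. camera_model takes no time and is no camera call; for the wrist camera it gives the pose at the moment of the call.
- order.sign_off(): hands the job in, once; it reports no verdict.
Trained networks look in the newest picture that a camera, given by its name, has taken for a name from the list of things; names that differ only in an ending like _2 or _b are one class to them, and where a whole thing is asked for, a point or a joint stands for the part that bears it (a point fixed in the world has none). Each returns a list of dicts, best first, with "score" (0 to 1); they miss things now and then, are a little off and sometimes report something else, mostly with a low value. They report only what shows in the picture. A call takes as long as a camera call. They do not tell look-alikes from the thing itself.
- cams.regions_of(label, camera): "pixels" (384x512 bool, what is visible of it) and "rect" ([left, top, right, bottom] in pixels, round what is visible of it).
- cams.spot_point(label, camera): "at" ([column, row] in pixels: a listed point, or the origin of a listed thing).
The state is a dict: "t": time; "q": joint angles; "qd": joint speeds; "tau": joint torques, N m; "tcp_pos": TCP position; "tool_rot": TCP orientation; "force": force on the tool from outside, world axes, zero at the start; "ft_torque": the same for the moment, N m; "finger_gap": opening from 0.0 (shut) to 1.0 (fully open).
Only numpy, scipy, OpenCV 4.12 (cv2) and the standard library are available. Lean on these libraries where they do the work, as an engineer would, in place of code of your own. Each camera call takes 0.05 s, during which the arm holds its last target. There are 200 camera calls.

## Working session

There is one attempt and no reset: what is moved stays moved. The work goes in short steps, Python scripts to look and compute and a tool call to move; the robot and the scene stay as the last step left them, time stands still between calls to the robot, and variables do not carry over. Pictures are saved under pics/ and viewed, about 8 in all and at most 12, crops included, and the job is handed in when it is done.

Besides the shell and the picture viewer there is one more tool, called as a command line: name --argument value ..., lists and objects as JSON in quotes. drive_tool: Moves the arm, as the interface text tells. Its arguments: {"type":"object","properties":{"linear":{"type":"array","items":{"type":"array","items":{"type":"number"}}},"rot":{"type":"array","items":{"type":"array","items":{"type":"number"}}},"hand":{"type":"array","items":{"type":"number"}},"force":{"type":"number"}},"required":["linear","rot","hand"]}

```bash
mkdir -p pics; cat > h.py <<'E'
import numpy as np, cv2
from scipy.spatial.transform import Rotation as R
from station import manip, cams, order
def model(n):
    m=cams.camera_model(n); f=192/np.tan(np.radians(m['vfov']/2))
    return m,f,R.from_rotvec(np.ravel(m['rvec'])).as_matrix(),np.ravel(m['tvec'])
def ray(n,px,M=None):
    m,f,Rm,t=M or model(n)
    d=np.array([(px[0]-m['cx'])/f,(px[1]-m['cy'])/f]); u=d.copy()
    for _ in range(30): u=d/(1+m['k1']*(u@u))
    v=Rm.T@np.array([u[0],u[1],1]); return -Rm.T@t, v/np.linalg.norm(v)
def atz(n,px,z,M=None):
    o,v=ray(n,px,M); return o+v*(z-o[2])/v[2]
def proj(n,P,M=None):
    m,f,Rm,t=M or model(n); c=Rm@np.asarray(P)+t; u=c[:2]/c[2]; u=u*(1+m['k1']*(u@u)); return u*f+[m['cx'],m['cy']]
def tri(rays):
    A=np.zeros((3,3));b=np.zeros(3)
    for o,v in rays: P=np.eye(3)-np.outer(v,v);A+=P;b+=P@o
    x=np.linalg.solve(A,b); return x,[np.linalg.norm(np.cross(x-o,v)) for o,v in rays]
def save(img,name,s=1): cv2.imwrite('pics/'+name,cv2.resize(img[...,::-1],None,fx=s,fy=s,interpolation=cv2.INTER_CUBIC))
E
cat > a.py <<'E'
from h import *
s=manip.sense(); print(s, manip.tip_reach)
ims=[cams.snapshot(n) for n in('scene','top')]
save(np.vstack(ims),'a.png',0.78*1)
for n in('scene','top'):
    for l in('cup_mid','bore_mouth','housing','big_cup','cup','coil','fuse_carrier','plug_a','terminal_block'):
        print(n,l,[(np.round(d['at']).tolist(),round(d['score'],2),np.round(atz(n,d['at'],{'cup_mid':.019,'bore_mouth':.042}.get(l,0)),3)[:2].tolist()) for d in cams.spot_point(l,n)][:5])
E
python3 a.py
```

```text
{'t': 0.0, 'q': array([ 1.09554139e+00,  5.28465533e-01,  1.43392521e+00,  1.85717776e-05,
        1.18139974e+00, -1.78466699e-01]), 'qd': array([ 0.00079809, -0.00057865, -0.00011726, -0.0009106 ,  0.00072986,
       -0.00016706]), 'tau': array([-2.49119245e-05, -4.42350483e+01, -1.78017712e+01, -1.77716538e-04,
        8.42206908e-03, -2.48559326e-05]), 'tcp_pos': array([0.18246426, 0.59717555, 0.30292655]), 'tool_rot': array([ 1.47853496e-01,  9.89008663e-01, -1.03797886e-03, -3.60963677e-04]), 'force': array([ 0.28930169, -0.66599089,  0.14573235]), 'ft_torque': array([-0.02632263, -0.00634633,  0.02443848]), 'finger_gap': 1.0004334489432574} 0.0726
scene cup_mid [([282.0, 151.0], 0.72, [0.504, 0.244])]
scene bore_mouth [([236.0, 117.0], 0.92, [0.318, 0.259]), ([247.0, 200.0], 0.75, [0.524, 0.027]), ([308.0, 104.0], 0.65, [0.478, 0.433])]
scene housing [([243.0, 209.0], 0.81, [0.515, 0.017]), ([305.0, 114.0], 0.69, [0.476, 0.425]), ([239.0, 124.0], 0.65, [0.32, 0.268]), ([248.0, 201.0], 0.52, [0.513, 0.047])]
scene big_cup [([182.0, 286.0], 0.82, [0.519, -0.266])]
scene cup [([2
[... 406 characters left out ...]
 0.258]), ([277.0, 206.0], 0.72, [0.518, 0.03]), ([118.0, 218.0], 0.67, [0.481, 0.41]), ([192.0, 149.0], 0.35, [0.65, 0.238])]
top housing [([183.0, 280.0], 0.91, [0.33, 0.257]), ([124.0, 224.0], 0.88, [0.465, 0.41]), ([284.0, 205.0], 0.85, [0.521, 0.01])]
top big_cup [([398.0, 206.0], 0.75, [0.526, -0.273])]
top cup [([189.0, 217.0], 0.51, [0.487, 0.248]), ([292.0, 120.0], 0.3, [0.74, -0.004])]
top coil [([291.0, 123.0], 0.58, [0.732, -0.003]), ([279.0, 202.0], 0.24, [0.529, 0.024])]
top fuse_carrier [([195.0, 150.0], 0.64, [0.656, 0.24])]
top plug_a [([240.0, 267.0], 0.56, [0.365, 0.118]), ([342.0, 277.0], 0.54, [0.348, -0.134])]
top terminal_block [([387.0, 145.0], 0.62, [0.678, -0.246])]
```

View pics/a.png

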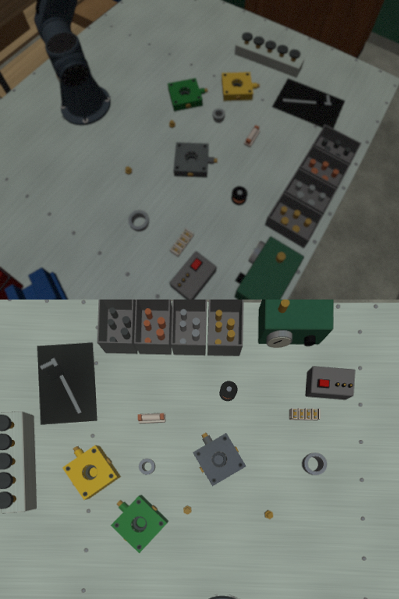

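The picture shows three housings: green (top ~179,288), yellow (~118,218) and grey (~277,206). The grey one is meant. There are two cups: small at ~(188,214) and big at ~(398,206). I'll confirm both in one crop.

```bash
python3 - <<'E'
from h import *
im=cams.snapshot('top'); save(im[150:330,90:430],'b.png',2.3)
for l in('cup_mid','bore_mouth'):
    a=cams.spot_point(l,'top')
    im2=None
    print(l,[(np.round(d['at'],1),round(d['score'],2)) for d in a])
Mt,Ms=model('top'),model('scene')
print(tri([ray('top',(188,214),Mt),ray('scene',(282,151),Ms)]))
print(tri([ray('top',(277,206),Mt),ray('scene',(247,200),Ms)]))
s=manip.sense(); T=R.from_quat(s['tool_rot']); print(T.as_matrix().round(3))
m,f,Rm,t=model('wrist'); print(T.inv().apply(-Rm.T@t-s['tcp_pos']).round(4),(T.inv().as_matrix()@Rm.T).round(3),f)
for n in('cup','big_cup','housing'):
    for d in cams.regions_of(n,'top'): print(n,d['rect'],round(d['score'],2),np.mean(im[d['pixels']],0).round(),atz('top',(d['rect'][0],d['rect'][1]),.038).round(3),atz('top',(d['rect'][2],d['rect'][3]),.038).round(3))
E
```

```text
cup_mid [(array([187.7, 212.5]), 0.77)]
bore_mouth [(array([277.8, 201.8]), 0.97), (array([114.5, 218.8]), 0.71), (array([388.4, 145.6]), 0.57), (array([178.8, 291.7]), 0.56), (array([240.3, 270. ]), 0.42)]
(array([0.4946496 , 0.25259252, 0.00093125]), [np.float64(0.0019370855859586857), np.float64(0.0019370855859587451)])
(array([0.51862484, 0.03148496, 0.03158626]), [np.float64(0.0018337752257066705), np.float64(0.0018337752257066556)])
[[-0.956  0.292  0.   ]
 [ 0.292  0.956  0.   ]
 [ 0.     0.    -1.   ]]
[ 0.0666 -0.0003 -0.0701] [[ 0.    -0.964 -0.265]
 [ 1.     0.     0.001]
 [-0.001 -0.265  0.964]] 289.17531059879275
cup [177.8, 205.4, 199.9, 228.1] 0.84 [107. 112. 114.] [0.513 0.269 0.038] [0.46  0.214 0.038]
big_cup [385.0, 190.7, 420.1, 226.5] 0.86 [89. 93. 95.] [ 0.56  -0.227  0.038] [ 0.476 -0.308  0.038]
housing [249.3, 172.7, 316.9, 236.3] 0.96 [77. 82. 85.] [0.596 0.099 0.038] [ 0.447 -0.066  0.038]
housing [82.4, 186.7, 153.2, 256.7] 0.7 [148. 126.  45.] [0.553 0.5   0.038] [0.39  0.323 0.038]
housing [142.5, 247.0, 215.5, 324.6] 0.56 [ 54. 103.  61.] [0.412 0.349 0.038] [0.237 0.169 0.038]
```

View pics/b.png

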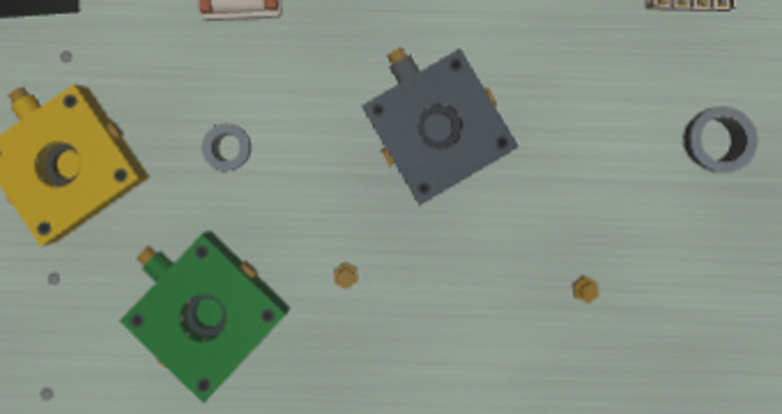

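The crop confirms it: the small cup's rim is at crop (227,147), i.e. top ≈ (188.7,213.9). The grey housing's bore is at crop (439,126), i.e. top ≈ (280.9,204.8). I'm moving above the cup for a closer look.

drive_tool --linear '[[-33, -21, 4], [-33, -21, 4], [-33, -21, 4], [-33, -21, 4], [-33, -21, 4], [-33, -21, 4], [-33, -21, 4], [-33, -21, 4], [-33, -21, 4], [-33, -21, 4], [-33, -21, 4], [-33, -21, 4], [0, 0, 0], [0, 0, 0]]' --rot '[[0, 0, 0], [0, 0, 0], [0, 0, 0], [0, 0, 0], [0, 0, 0], [0, 0, 0], [0, 0, 0], [0, 0, 0], [0, 0, 0], [0, 0, 0], [0, 0, 0], [0, 0, 0], [0, 0, 0], [0, 0, 0]]' --hand '[85, 85, 85, 85, 85, 85, 85, 85, 85, 85, 85, 85, 85, 85]'

```text
t: 2.47
tcp_pos: [0.5048, 0.2301, 0.2546]
tool_rot: [0.145, 0.989, 0.006, 0.005]
force: [-1.2, -0.0, -0.7]
finger_gap: 0.993
```

```bash
cat >> h.py <<'E'
def circ_score(g,M,n,c,r,k=90):
    a=np.linspace(0,2*np.pi,k,endpoint=False)
    def samp(rr):
        P=np.array([proj(n,[c[0]+rr*np.cos(t),c[1]+rr*np.sin(t),c[2]],M) for t in a]).astype(np.float32)
        return cv2.remap(g,P[None,:,0],P[None,:,1],cv2.INTER_LINEAR)[0]
    return np.median(np.abs(samp(r+.0012)-samp(r-.0012)))
def fit(im,M,n,c0,rs,span=.012):
    g=cv2.GaussianBlur(cv2.cvtColor(im,cv2.COLOR_RGB2GRAY).astype(np.float32),(0,0),.8)
    best=c=np.array(c0,float); 
    for st in (span/4,span/12,span/36):
        gr=np.arange(-4,5)*st
        L=[(sum(circ_score(g,M,n,best+[i,j,0],r) for r in rs),best+[i,j,0]) for i in gr for j in gr]
        sc,best=max(L,key=lambda x:x[0])
    return sc,best
def draw(im,M,n,c,rs,col=(255,0,0)):
    im=im.copy()
    for r in rs:
        for t in np.linspace(0,2*np.pi,60): 
            u=proj(n,[c[0]+r*np.cos(t),c[1]+r*np.sin(t),c[2]],M); cv2.circle(im,tuple(int(v) for v in u.round()),0,col,-1)
    return im
E
python3 - <<'E'
from h import *
s=manip.sense(); M=model('wrist'); im=cams.snapshot('wrist')
np.savez('w1.npz',im=im)
import pickle; pickle.dump((im,M),open('w1.pkl','wb'))
for l in('cup_mid','cup'): print(l,[(np.round(d['at']),round(d['score'],2),atz('wrist',d['at'],.019 if l=='cup_mid' else 0,M).round(4)) for d in cams.spot_point(l,'wrist')])
sc,c=fit(im,M,'wrist',[.487,.241,.038],[.025,.015]); print(sc,c)
for z in(.034,.036,.038,.040,.042): print(z,fit(im,M,'wrist',[c[0],c[1],z],[.025,.015],.006))
save(draw(im,M,'wrist',c,[.025,.015]),'c.png',1.5)
E
```

```text
cup_mid [(array([260., 165.]), 0.64, array([0.4967, 0.2428, 0.019 ]))]
cup [(array([264., 162.]), 0.58, array([0.4989, 0.2476, 0.    ]))]
69.29236 [0.49433333 0.24466667 0.038     ]
0.034 (np.float32(66.41684), array([0.49533333, 0.24466667, 0.034     ]))
0.036 (np.float32(68.143814), array([0.49483333, 0.24466667, 0.036     ]))
0.038 (np.float32(69.29236), array([0.49433333, 0.24466667, 0.038     ]))
0.04 (np.float32(70.71754), array([0.494     , 0.24483333, 0.04      ]))
0.042 (np.float32(70.14363), array([0.4935    , 0.24483333, 0.042     ]))
```

View pics/c.png

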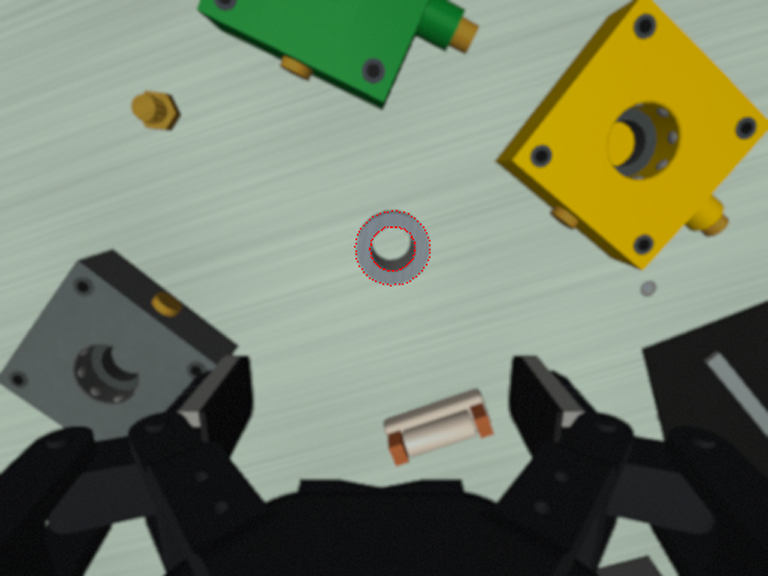

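The cup fits well at wrist pixel (262,165). The grey bore is visible at about (71,249), and the jaw line is clear of the yellow housing. I'll work out the next move and a first bore fit.

```bash
cat >> h.py <<'E'
def go(P,s=None,yaw=None):
    """total tool-frame shift (mm) and rotvec (deg) to reach P with tool straight down"""
    s=s or manip.sense(); T=R.from_quat(s['tool_rot']); X=T.as_matrix()[:,0]
    a=np.arctan2(X[1],X[0]) if yaw is None else yaw
    G=R.from_matrix(np.array([[np.cos(a),np.sin(a),0],[np.sin(a),-np.cos(a),0],[0,0,-1]]).astype(float))
    d=np.array(P)-s['tcp_pos']
    print('rot deg',np.degrees((T.inv()*G).as_rotvec()).round(2),'lin level',(1e3*G.inv().apply(d)).round(1),'lin now',(1e3*T.inv().apply(d)).round(1),'yaw',a.round(3),'F',s['force'].round(1),'tcp',s['tcp_pos'].round(4),'gap',round(s['finger_gap'],3),'t',s['t'])
E
python3 - <<'E'
from h import *; import pickle
im,M=pickle.load(open('w1.pkl','rb'))
it=cams.snapshot('top'); Mt=model('top')
print('top cup',fit(it,Mt,'top',[.494,.245,.038],[.025,.015]))
for z in (.038,.042,.046): print('bore',fit(im,M,'wrist',[.517,.026,z],[.0235],.02),fit(it,Mt,'top',[.517,.026,z],[.0235],.012))
go([.494,.2447,.16])
E
```

```text
top cup (np.float32(14.826073), array([0.49133333, 0.23433333, 0.038     ]))
bore (np.float32(20.149052), array([0.52311111, 0.01766667, 0.038     ])) (np.float32(8.599144), array([0.52033333, 0.02133333, 0.038     ]))
bore (np.float32(20.21512), array([0.522, 0.021, 0.042])) (np.float32(8.579395), array([0.52      , 0.02166667, 0.042     ]))
bore (np.float32(20.139906), array([0.52033333, 0.02433333, 0.046     ])) (np.float32(8.698196), array([0.52033333, 0.02233333, 0.046     ]))
rot deg [0.8  0.44 0.  ] lin level [11.8  9.1 95. ] lin now [12.5  7.8 95. ] yaw 2.857 F [-0.2 -0.2  0.5] tcp [0.5028 0.2327 0.255 ] gap 0.992 t 2.6667
```

drive_tool --linear '[[0, 0, 0], [3, 2, 20], [3, 2, 20], [3, 2, 20], [2, 2, 20], [1, 1, 15], [0, 0, 0], [0, 0, 0]]' --rot '[[0.8, 0.4, 0], [0, 0, 0], [0, 0, 0], [0, 0, 0], [0, 0, 0], [0, 0, 0], [0, 0, 0], [0, 0, 0]]' --hand '[85, 85, 85, 85, 85, 85, 85, 85]'

```text
t: 3.33
tcp_pos: [0.4881, 0.256, 0.1603]
tool_rot: [0.133, 0.991, -0.0, 0.002]
force: [0.0, 0.4, 0.6]
finger_gap: 0.996
```

```bash
python3 - <<'E'
from h import *; import pickle
im0,M0=pickle.load(open('w1.pkl','rb'))
M=model('wrist'); im=cams.snapshot('wrist'); pickle.dump((im,M),open('w2.pkl','wb'))
for z in (.034,.036,.038,.04,.042): print(z,fit(im,M,'wrist',[.494,.2447,z],[.025,.015],.008),fit(im0,M0,'wrist',[.494,.2447,z],[.025,.015],.006)[1][:2])
save(im,'d.png',1)
go([.494,.2447,.092])
E
```

```text
0.034 (np.float32(83.2352), array([0.49622222, 0.24403333, 0.034     ])) [0.49566667 0.2447    ]
0.036 (np.float32(84.36757), array([0.49533333, 0.24447778, 0.036     ])) [0.49483333 0.2447    ]
0.038 (np.float32(84.480576), array([0.49444444, 0.2447    , 0.038     ])) [0.49433333 0.2447    ]
0.04 (np.float32(83.24229), array([0.49355556, 0.24492222, 0.04      ])) [0.494      0.24486667]
0.042 (np.float32(81.082596), array([0.49244444, 0.24536667, 0.042     ])) [0.4935     0.24486667]
rot deg [-0.02  0.2  -0.  ] lin level [-8.8 -9.2 68.5] lin now [-8.6 -9.2 68.5] yaw 2.876 F [-0.7  0.6  0.9] tcp [0.4879 0.2559 0.1605] gap 0.995 t 3.3833
```

Both views agree on rim height z ≈ 0.0385 and cup (0.4944, 0.2447). I'll approach to just above the rim.

drive_tool --linear '[[-4, -4, 5], [-4, -4, 10], [0, 0, 10], [0, 0, 10], [0, 0, 0], [0, 0, 0]]' --rot '[[0, 0, 0], [0, 0, 0], [0, 0, 0], [0, 0, 0], [0, 0, 0], [0, 0, 0]]' --hand '[85, 85, 85, 85, 85, 85]'

```text
t: 3.88
tcp_pos: [0.4967, 0.2459, 0.1259]
tool_rot: [0.132, 0.991, 0.001, 0.005]
force: [-0.3, 0.3, -0.2]
finger_gap: 0.996
```

```bash
python3 - <<'E'
from h import *
go([.4944,.2447,.092])
E
```

```text
rot deg [0.19 0.6  0.  ] lin level [ 1.8 -1.8 33.9] lin now [ 2.2 -1.9 33.9] yaw 2.876 F [-0.3  0.3 -0.2] tcp [0.4967 0.2459 0.1259] gap 0.996 t 3.8833
```

drive_tool --linear '[[1, -1, 8], [1, -1, 10], [0, 0, 10], [0, 0, 5], [0, 0, 0], [0, 0, 0]]' --rot '[[0, 0.6, 0], [0, 0, 0], [0, 0, 0], [0, 0, 0], [0, 0, 0], [0, 0, 0]]' --hand '[85, 85, 85, 85, 85, 85]' --force 50

```text
t: 4.38
tcp_pos: [0.4939, 0.2441, 0.0886]
tool_rot: [0.133, 0.991, 0.001, -0.001]
force: [-0.8, -0.4, -0.1]
finger_gap: 0.997
```

```bash
python3 - <<'E'
from h import *
go([.4944,.2447,.092])
save(cams.snapshot('wrist'),'e.png')
E
```

```text
rot deg [ 0.15 -0.13 -0.  ] lin level [-0.3  0.7 -3.4] lin now [-0.3  0.7 -3.4] yaw 2.876 F [-0.8 -0.4 -0.1] tcp [0.4939 0.2441 0.0886] gap 0.997 t 4.3833
```

View pics/e.png

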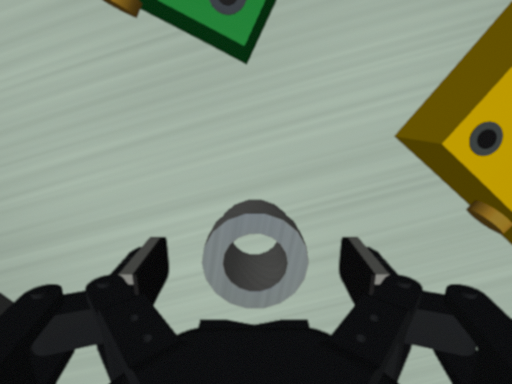

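The cup is centred between the pads at about (255,255). Closing now, then lifting.

drive_tool --linear '[[0, 0.7, -1], [0, 0, 0], [0, 0, 0], [0, 0, 0], [0, 0, 0], [0, 0, 0], [0, 0, 0], [0, 0, 0], [0, 0, 0], [0, 0, 0]]' --rot '[[0, 0, 0], [0, 0, 0], [0, 0, 0], [0, 0, 0], [0, 0, 0], [0, 0, 0], [0, 0, 0], [0, 0, 0], [0, 0, 0], [0, 0, 0]]' --hand '[70, 50, 40, 40, 40, 40, 40, 40, 40, 40]' --force 50

```text
t: 5.27
tcp_pos: [0.4942, 0.2452, 0.091]
tool_rot: [0.132, 0.991, 0.002, -0.0]
force: [0.0, 0.4, -1.1]
finger_gap: 0.566
```

drive_tool --linear '[[0, 0, -4], [0, 0, -15], [0, 0, -25], [0, 0, -25], [0, 0, -10], [0, 0, 0], [0, 0, 0]]' --rot '[[0, 0, 0], [0, 0, 0], [0, 0, 0], [0, 0, 0], [0, 0, 0], [0, 0, 0], [0, 0, 0]]' --hand '[40, 40, 40, 40, 40, 40, 40]'

```text
t: 5.85
tcp_pos: [0.4927, 0.2444, 0.1714]
tool_rot: [0.132, 0.991, 0.001, -0.003]
force: [-0.3, -0.2, -2.9]
finger_gap: 0.568
```

```bash
python3 - <<'E'
from h import *
go([.521,.0215,.19])
go([.521,.0215,.19],yaw=2.6)
E
```

```text
rot deg [ 0.04 -0.33 -0.  ] lin level [ -85.8 -207.7  -18.6] lin now [ -85.6 -207.7  -19.2] yaw 2.876 F [-0.3 -0.2 -2.9] tcp [0.4927 0.2444 0.1714] gap 0.568 t 5.85Traceback (most recent call last):
  File "<stdin>", line 3, in <module>
  File "h.py", line 47, in go
    print('rot deg',np.degrees((T.inv()*G).as_rotvec()).round(2),'lin level',(1e3*G.inv().apply(d)).round(1),'lin now',(1e3*T.inv().apply(d)).round(1),'yaw',a.round(3),'F',s['force'].round(1),'tcp',s['tcp_pos'].round(4),'gap',round(s['finger_gap'],3),'t',s['t'])
                                                                                                                                                             ^^^^^^^
AttributeError: 'float' object has no attribute 'round'
```

drive_tool --linear '[[-8, -12, -5], [-16, -25, -5], [-18, -28, -5], [-20, -30, -5], [-20, -30, 0], [-20, -30, 0], [-16, -25, 0], [-10, -16, 0], [-4, -6, 0], [0, 0, 0], [0, 0, 0], [0, 0, 0]]' --rot '[[0, 0, 0], [0, 0, 0], [0, 0, 0], [0, 0, 0], [0, 0, 0], [0, 0, 0], [0, 0, 0], [0, 0, 0], [0, 0, 0], [0, 0, 0], [0, 0, 0], [0, 0, 0]]' --hand '[40, 40, 40, 40, 40, 40, 40, 40, 40, 40, 40, 40]'

```text
t: 6.85
tcp_pos: [0.5638, 0.0072, 0.1755]
tool_rot: [0.13, 0.991, 0.0, -0.014]
force: [-0.8, -0.2, -2.6]
finger_gap: 0.567
```

```bash
sed -i "s/a.round(3)/round(float(a),3)/" h.py; python3 - <<'E'
from h import *; import pickle
im0,M0=pickle.load(open('w1.pkl','rb'))
M=model('wrist'); im=cams.snapshot('wrist'); pickle.dump((im,M),open('w3.pkl','wb'))
for l in ('bore_mouth','housing'):print([(np.round(d['at']),round(d['score'],2),atz('wrist',d['at'],.042,M).round(4)) for d in cams.spot_point(l,'wrist')])
for z in (.038,.04,.042,.044): print(z,fit(im,M,'wrist',[.521,.0215,z],[.0235],.016))
c=fit(im,M,'wrist',[.521,.0215,.042],[.0235],.016)[1]
save(draw(im,M,'wrist',c,[.0235]),'f.png',1.5)
go([c[0],c[1],.15])
E
```

```text
[(array([258., 151.]), 0.7, array([0.5214, 0.0217, 0.042 ]))]
[(array([257., 146.]), 0.96, array([0.5181, 0.0212, 0.042 ]))]
0.038 (np.float32(28.537218), array([0.52144444, 0.02105556, 0.038     ]))
0.04 (np.float32(32.7703), array([0.52144444, 0.02105556, 0.04      ]))
0.042 (np.float32(33.684322), array([0.52144444, 0.02061111, 0.042     ]))
0.044 (np.float32(34.853443), array([0.52144444, 0.02061111, 0.044     ]))
rot deg [-0.18 -1.58  0.  ] lin level [44.3  1.5 26. ] lin now [43.6  1.6 27.2] yaw 2.881 F [-0.6  0.6 -1.7] tcp [0.5638 0.0077 0.176 ] gap 0.57 t 7.0
```

View pics/f.png

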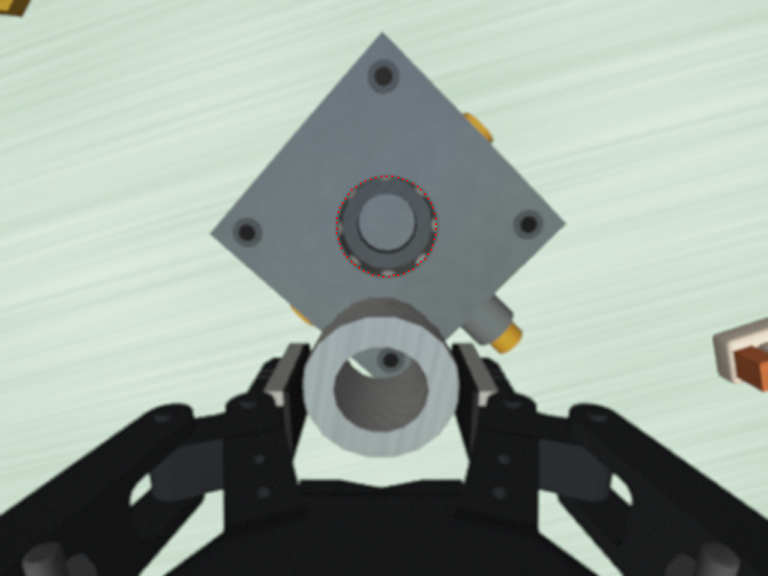

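The bore fits at pixel (258,151), giving (0.5214, 0.0207), and the w1 view crosses it at z ≈ 0.042. Next I'll measure the cup's offset in the hand.

```bash
python3 - <<'E'
from h import *; import pickle
im,M=pickle.load(open('w3.pkl','rb')); s=manip.sense(); T=R.from_quat(s['tool_rot'])
p0=s['tcp_pos']+T.apply([0,0,.0525])
sc,c=fit(im,M,'wrist',p0,[.025,.015],.012); off=T.inv().apply(c-s['tcp_pos']); print(sc,c,off)
go([.5214,.0207,.13])
E
```

```text
139.85818 [0.5627379  0.00727953 0.12349177] [-0.00049342 -0.00055853  0.05248818]
rot deg [-0.18 -1.58  0.  ] lin level [44.4  1.6 46. ] lin now [43.1  1.8 47.2] yaw 2.881 F [-0.6  0.6 -1.7] tcp [0.5638 0.0077 0.176 ] gap 0.57 t 7.0
```

drive_tool --linear '[[3, 0, 0], [8, 0.5, 3], [10, 0.5, 7], [10, 0.5, 7], [8, 0.5, 6], [4, 0, 3], [1, 0, 0], [0, 0, 0], [0, 0, 0], [0, 0, 0]]' --rot '[[0, -1.5, 0], [0, 0, 0], [0, 0, 0], [0, 0, 0], [0, 0, 0], [0, 0, 0], [0, 0, 0], [0, 0, 0], [0, 0, 0], [0, 0, 0]]' --hand '[40, 40, 40, 40, 40, 40, 40, 40, 40, 40]'

```text
t: 7.83
tcp_pos: [0.5178, 0.0292, 0.1508]
tool_rot: [0.124, 0.992, -0.001, -0.0]
force: [0.9, 0.7, -2.3]
finger_gap: 0.573
```

```bash
python3 - <<'E'
from h import *
go([.5214,.0207,.1315])
E
```

```text
rot deg [-0.12 -0.02  0.  ] lin level [-5.6 -7.3 19.3] lin now [-5.6 -7.3 19.3] yaw 2.893 F [ 0.9  0.7 -2.3] tcp [0.5178 0.0292 0.1508] gap 0.573 t 7.8333
```

drive_tool --linear '[[-2, -3, 0], [-2, -3, 0], [-1, -0.8, 0], [0, 0, 0], [0, 0, 0]]' --rot '[[0, 0, 0], [0, 0, 0], [0, 0, 0], [0, 0, 0], [0, 0, 0]]' --hand '[40, 40, 40, 40, 40]'

```text
t: 8.25
tcp_pos: [0.524, 0.0195, 0.1519]
tool_rot: [0.124, 0.992, -0.001, 0.002]
force: [0.3, 0.1, -2.7]
finger_gap: 0.569
```

```bash
python3 - <<'E'
from h import *
go([.5214,.0207,.1315])
E
```

```text
rot deg [-0.11  0.28 -0.  ] lin level [ 2.8  0.6 20.4] lin now [ 2.9  0.6 20.4] yaw 2.892 F [ 0.3  0.1 -2.7] tcp [0.524  0.0195 0.1519] gap 0.569 t 8.25
```

drive_tool --linear '[[1, 0.5, 2], [1, 0.5, 3], [0.4, 0, 2], [0, 0, 0], [0, 0, 0]]' --rot '[[0, 0.2, 0], [0, 0, 0], [0, 0, 0], [0, 0, 0], [0, 0, 0]]' --hand '[40, 40, 40, 40, 40]'

```text
t: 8.67
tcp_pos: [0.5216, 0.0209, 0.144]
tool_rot: [0.125, 0.992, -0.001, 0.0]
force: [-0.5, 0.8, -2.5]
finger_gap: 0.567
```

```bash
python3 - <<'E'
from h import *
go([.5214,.0207,.1315])
E
```

```text
rot deg [-0.11  0.03 -0.  ] lin level [ 0.1 -0.3 12.5] lin now [ 0.2 -0.3 12.5] yaw 2.891 F [-0.5  0.8 -2.5] tcp [0.5216 0.0209 0.144 ] gap 0.567 t 8.6667
```

drive_tool --linear '[[0.3, 0.2, 2], [0.2, 0.1, 4], [0, 0, 4], [0, 0, 4], [0, 0, 4], [0, 0, 2], [0, 0, 0]]' --rot '[[0, 0, 0], [0, 0, 0], [0, 0, 0], [0, 0, 0], [0, 0, 0], [0, 0, 0], [0, 0, 0]]' --hand '[40, 40, 40, 40, 40, 40, 40]'

```text
t: 9.25
tcp_pos: [0.521, 0.0216, 0.1215]
tool_rot: [0.125, 0.992, -0.001, -0.0]
force: [0.4, -0.4, -2.8]
finger_gap: 0.568
```

```bash
python3 - <<'E'
from h import *
go([.5214,.0207,.1195])
E
```

```text
rot deg [-0.11 -0.    0.  ] lin level [-0.6 -0.8  2. ] lin now [-0.6 -0.8  2. ] yaw 2.892 F [ 0.4 -0.4 -2.8] tcp [0.521  0.0216 0.1215] gap 0.568 t 9.25
```

drive_tool --linear '[[0, 0, 0.7], [0, 0, 0.7], [0, 0, 0]]' --rot '[[0, 0, 0], [0, 0, 0], [0, 0, 0]]' --hand '[40, 40, 40]'

```text
t: 9.5
tcp_pos: [0.5214, 0.0215, 0.1199]
tool_rot: [0.125, 0.992, -0.001, 0.0]
force: [0.4, 0.5, -3.1]
finger_gap: 0.564
```

drive_tool --linear '[[0, 0, 0.7], [0, 0, 0.7], [0, 0, 0]]' --rot '[[0, 0, 0], [0, 0, 0], [0, 0, 0]]' --hand '[40, 40, 40]'

```text
t: 9.75
tcp_pos: [0.5214, 0.0214, 0.1192]
tool_rot: [0.125, 0.992, -0.001, 0.0]
force: [0.4, -0.4, -4.0]
finger_gap: 0.566
```

drive_tool --linear '[[0, 0, 0.7], [0, 0, 0.5], [0, 0, 0]]' --rot '[[0, 0, 0], [0, 0, 0], [0, 0, 0]]' --hand '[40, 40, 40]'

```text
t: 10.0
tcp_pos: [0.5214, 0.0214, 0.1188]
tool_rot: [0.124, 0.992, -0.001, 0.001]
force: [-0.1, -1.1, -2.2]
finger_gap: 0.571
```

drive_tool --linear '[[0, 0, 1], [0, 0, 1], [0, 0, 0]]' --rot '[[0, 0, 0], [0, 0, 0], [0, 0, 0]]' --hand '[40, 40, 40]'

```text
t: 10.25
tcp_pos: [0.5214, 0.0214, 0.1176]
tool_rot: [0.125, 0.992, -0.001, 0.001]
force: [0.7, -0.8, -3.4]
finger_gap: 0.57
```

drive_tool --linear '[[0, 0, 1], [0, 0, 1], [0, 0, 0]]' --rot '[[0, 0, 0], [0, 0, 0], [0, 0, 0]]' --hand '[40, 40, 40]'

```text
t: 10.5
tcp_pos: [0.5214, 0.0215, 0.1165]
tool_rot: [0.125, 0.992, -0.001, 0.001]
force: [0.1, -1.0, -2.8]
finger_gap: 0.57
```

drive_tool --linear '[[0, 0, 1], [0, 0, 0.6], [0, 0, 0]]' --rot '[[0, 0, 0], [0, 0, 0], [0, 0, 0]]' --hand '[40, 40, 40]'

```text
t: 10.75
tcp_pos: [0.5214, 0.0215, 0.1161]
tool_rot: [0.125, 0.992, -0.001, 0.002]
force: [-0.5, -0.3, -0.9]
finger_gap: 0.571
```

drive_tool --linear '[[0, 0, 0], [0, 0, 0], [0, 0, 0], [0, 0, 0], [0, 0, 0], [0, 0, 0]]' --rot '[[0, 0, 0], [0, 0, 0], [0, 0, 0], [0, 0, 0], [0, 0, 0], [0, 0, 0]]' --hand '[55, 70, 85, 85, 85, 85]'

```text
t: 11.25
tcp_pos: [0.5227, 0.0213, 0.1152]
tool_rot: [0.125, 0.992, -0.001, 0.003]
force: [-0.1, -0.6, 0.1]
finger_gap: 0.997
```

```bash
python3 - <<'E'
from h import *; import pickle
go([.5214,.0207,.16])
M=model('wrist'); im=cams.snapshot('wrist'); pickle.dump((im,M),open('w4.pkl','wb'))
for z in (.06,.062,.064,.066): print(z,fit(im,M,'wrist',[.5212,.0215,z],[.025,.015],.012))
save(im,'g.png')
E
```

```text
rot deg [-0.09  0.33 -0.  ] lin level [  1.1  -0.9 -44.8] lin now [  0.8  -1.  -44.9] yaw 2.892 F [-0.1 -0.6  0.1] tcp [0.5227 0.0213 0.1152] gap 0.997 t 11.25
0.06 (np.float32(119.749374), array([0.5242    , 0.02083333, 0.06      ]))
0.062 (np.float32(122.20996), array([0.52286667, 0.02083333, 0.062     ]))
0.064 (np.float32(120.3703), array([0.52153333, 0.02083333, 0.064     ]))
0.066 (np.float32(112.49262), array([0.52053333, 0.02116667, 0.066     ]))
```

View pics/g.png

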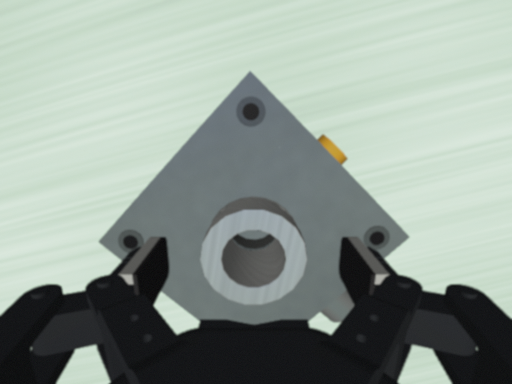

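The cup stands in the grey bore's mouth with its rim centred at about (254,257), upright and released. I'll rise and shut the fingers.

drive_tool --linear '[[0, 0, -4], [0, 0, -12], [0, 0, -15], [0, 0, -8], [0, 0, 0], [0, 0, 0], [0, 0, 0], [0, 0, 0], [0, 0, 0], [0, 0, 0]]' --rot '[[0, 0, 0], [0, 0, 0], [0, 0.3, 0], [0, 0, 0], [0, 0, 0], [0, 0, 0], [0, 0, 0], [0, 0, 0], [0, 0, 0], [0, 0, 0]]' --hand '[85, 85, 85, 60, 40, 20, 0, 0, 0, 0]'

```text
t: 12.13
tcp_pos: [0.5214, 0.0216, 0.1546]
tool_rot: [0.125, 0.992, -0.001, -0.001]
force: [-0.2, 0.3, 0.1]
finger_gap: 0.006
```

```bash
python3 - <<'E'
from h import *; import pickle
s=manip.sense(); go([.5214,.0207,.16])
M=model('wrist'); im=cams.snapshot('wrist'); pickle.dump((im,M),open('w5.pkl','wb'))
for z in (.06,.062,.064,.066,.068): print(z,fit(im,M,'wrist',[.5214,.0208,z],[.025],.012))
T=R.from_quat(s['tool_rot'])
for dx,dy in((11,14.5),(11,-14.5),(-11,14.5),(-11,-14.5),(0,0)): print(proj('wrist',s['tcp_pos']+T.apply([dx/1e3,dy/1e3,.0726]),M).round())
save(im,'i.png')
E
```

```text
rot deg [-0.1  -0.16  0.  ] lin level [-0.2 -0.8 -5.4] lin now [-0.2 -0.8 -5.4] yaw 2.892 F [-0.2  0.3  0.1] tcp [0.5214 0.0216 0.1546] gap 0.006 t 12.1333
0.06 (np.float32(43.680656), array([0.5234, 0.0208, 0.06  ]))
0.062 (np.float32(43.669617), array([0.52306667, 0.0208    , 0.062     ]))
0.064 (np.float32(42.512142), array([0.52173333, 0.0208    , 0.064     ]))
0.066 (np.float32(38.543797), array([0.5224    , 0.02046667, 0.066     ]))
0.068 (np.float32(32.91926), array([0.52206667, 0.02113333, 0.068     ]))
[281. 222.]
[226. 222.]
[280. 260.]
[227. 260.]
[254. 242.]
```

View pics/i.png

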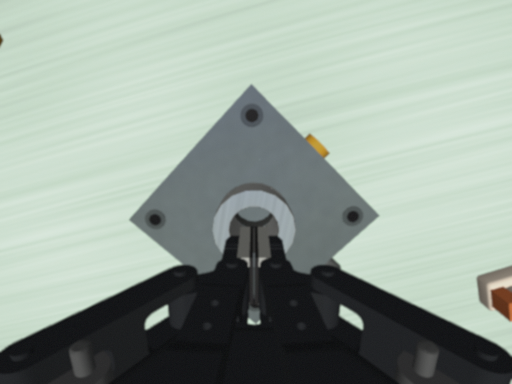

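```bash
python3 - <<'E'
from h import *; import pickle
im,M=pickle.load(open('w5.pkl','rb'))
save(im[170:290,190:320],'j.png',6)
E
```

```text
(no output)
```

View pics/j.png

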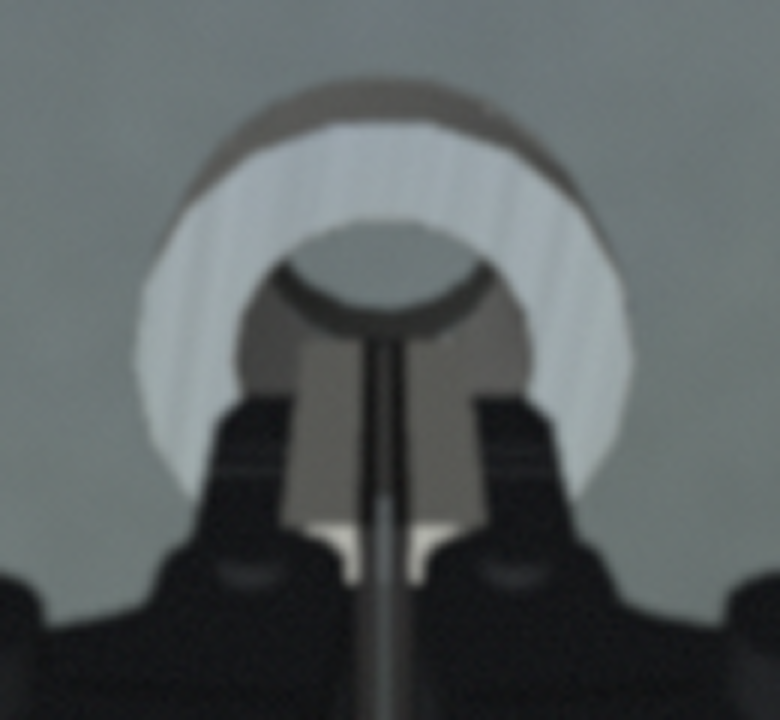

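The crop shows the shut pads' tips spanning columns ~240–269 and reaching row ~227, so the footprint is about 15 mm in y and ±9–11 mm in x. I'll press the +x side first and feel for the stiffness.

drive_tool --linear '[[4, -0.4, 0], [6, -0.3, 0], [5, 0, 4], [2, 0, 4], [0, 0, 4], [0, 0, 0], [0, 0, 0]]' --rot '[[0, 0, 0], [0, 0, 0], [0, 0, 0], [0, 0, 0], [0, 0, 0], [0, 0, 0], [0, 0, 0]]' --hand '[0, 0, 0, 0, 0, 0, 0]'

```text
t: 12.77
tcp_pos: [0.5014, 0.0258, 0.1402]
tool_rot: [0.125, 0.992, -0.001, -0.003]
force: [-0.5, 0.2, 0.5]
finger_gap: -0.001
```

```bash
cat >> h.py <<'E'
B=np.array([.5215,.0208])
def rel(c=B):
    s=manip.sense(); T=R.from_quat(s['tool_rot']); d=T.inv().apply(s['tcp_pos']-np.array([*c,s['tcp_pos'][2]]))*1e3
    tip=s['tcp_pos']+T.apply([0,0,.0726])
    print('tool off xy',d[:2].round(1),'tip z',(1e3*tip[2]).round(1),'F',s['force'].round(1),'t',round(s['t'],2)); go([*c,.15],s)
E
python3 -c "from h import *;rel()"
```

```text
tool off xy [20.7 -0.2] tip z 67.6 F [-0.5  0.2  0.5] t 12.77
rot deg [-0.12 -0.38  0.  ] lin level [-20.7   0.2  -9.8] lin now [-20.7   0.2  -9.9] yaw 2.892 F [-0.5  0.2  0.5] tcp [0.5014 0.0258 0.1402] gap -0.001 t 12.7667
```

drive_tool --linear '[[-1.2, 0, 0.8], [0, 0, 0.8], [0, 0, 0.8], [0, 0, 0.8]]' --rot '[[0, -0.3, 0], [0, 0, 0], [0, 0, 0], [0, 0, 0]]' --hand '[0, 0, 0, 0]'

```text
t: 13.1
tcp_pos: [0.5035, 0.0252, 0.1368]
tool_rot: [0.125, 0.992, -0.001, 0.0]
force: [-0.0, -0.2, -0.8]
finger_gap: 0.002
```

drive_tool --linear '[[0, 0, 0.8], [0, 0, 0.8]]' --rot '[[0, 0, 0], [0, 0, 0]]' --hand '[0, 0]'

```text
t: 13.27
tcp_pos: [0.5032, 0.0253, 0.1358]
tool_rot: [0.125, 0.992, -0.001, -0.0]
force: [-2.1, 0.9, 8.9]
finger_gap: -0.001
```

drive_tool --linear '[[0, 0, 0.8], [0, 0, 0.8]]' --rot '[[0, 0, 0], [0, 0, 0]]' --hand '[0, 0]'

```text
t: 13.43
tcp_pos: [0.503, 0.0253, 0.1355]
tool_rot: [0.125, 0.992, -0.001, -0.0]
force: [-1.9, -0.2, 8.7]
finger_gap: -0.001
```

```bash
python3 -c "from h import *;rel()"
```

```text
tool off xy [19.  -0.2] tip z 62.9 F [-1.9 -0.2  8.7] t 13.43
rot deg [-0.12 -0.01  0.  ] lin level [-19.    0.2 -14.5] lin now [-19.    0.1 -14.5] yaw 2.892 F [-1.9 -0.2  8.7] tcp [0.503  0.0253 0.1355] gap -0.001 t 13.4333
```

drive_tool --linear '[[0, 0, 1], [0, 0, 1], [0, 0, 1]]' --rot '[[0, 0, 0], [0, 0, 0], [0, 0, 0]]' --hand '[0, 0, 0]'

```text
t: 13.68
tcp_pos: [0.5028, 0.0254, 0.1352]
tool_rot: [0.124, 0.992, -0.001, 0.0]
force: [-3.0, 0.3, 7.9]
finger_gap: 0.0
```

drive_tool --linear '[[0, 0, 1.5], [0, 0, 1.5], [0, 0, 1.5]]' --rot '[[0, 0, 0], [0, 0, 0], [0, 0, 0]]' --hand '[0, 0, 0]'

```text
t: 13.93
tcp_pos: [0.5019, 0.0256, 0.1336]
tool_rot: [0.124, 0.992, -0.001, -0.0]
force: [-2.0, 0.0, 9.0]
finger_gap: 0.001
```

drive_tool --linear '[[0, 0, -4], [0, 0, -5], [-8, 0, 0], [-12, 0, 0], [-11, 0, 0], [-4, 0, 0], [0, 0, 0], [0, 0, 0]]' --rot '[[0, 0, 0], [0, 0, 0], [0, 0, 0], [0, 0, 0], [0, 0, 0], [0, 0, 0], [0, 0, 0], [0, 0, 0]]' --hand '[0, 0, 0, 0, 0, 0, 0, 0]'

```text
t: 14.6
tcp_pos: [0.5398, 0.0161, 0.1444]
tool_rot: [0.124, 0.992, -0.001, 0.002]
force: [-0.0, 0.3, -0.3]
finger_gap: 0.003
```

```bash
python3 -c "from h import *;rel()"
```

```text
tool off xy [-18.9  -0. ] tip z 71.8 F [-0.   0.3 -0.3] t 14.6
rot deg [-0.12  0.25 -0.  ] lin level [18.9  0.  -5.6] lin now [18.9  0.  -5.7] yaw 2.893 F [-0.   0.3 -0.3] tcp [0.5398 0.0161 0.1444] gap 0.003 t 14.6
```

drive_tool --linear '[[0, 0, 3], [0, 0, 2], [0, 0, 1], [0, 0, 1], [0, 0, 1]]' --rot '[[0, 0.2, 0], [0, 0, 0], [0, 0, 0], [0, 0, 0], [0, 0, 0]]' --hand '[0, 0, 0, 0, 0]'

```text
t: 15.02
tcp_pos: [0.5387, 0.0163, 0.1359]
tool_rot: [0.124, 0.992, -0.001, -0.0]
force: [1.1, -1.6, 7.5]
finger_gap: 0.002
```

drive_tool --linear '[[0, 0, 1.2], [0, 0, 1.2], [0, 0, 1.2]]' --rot '[[0, 0, 0], [0, 0, 0], [0, 0, 0]]' --hand '[0, 0, 0]'

```text
t: 15.27
tcp_pos: [0.5395, 0.0161, 0.1345]
tool_rot: [0.124, 0.992, -0.001, 0.002]
force: [-0.5, -0.2, 7.4]
finger_gap: -0.003
```

drive_tool --linear '[[0, 0, 1.2], [0, 0, 1.2], [0, 0, 1.2]]' --rot '[[0, 0, 0], [0, 0, 0], [0, 0, 0]]' --hand '[0, 0, 0]'

```text
t: 15.52
tcp_pos: [0.5399, 0.016, 0.1336]
tool_rot: [0.124, 0.992, -0.002, 0.003]
force: [-1.4, -0.2, 7.7]
finger_gap: -0.003
```

drive_tool --linear '[[0, 0, 1.3], [0, 0, 1.3], [0, 0, 1.3], [0, 0, 1.3]]' --rot '[[0, 0, 0], [0, 0, 0], [0, 0, 0], [0, 0, 0]]' --hand '[0, 0, 0, 0]'

```text
t: 15.85
tcp_pos: [0.5405, 0.0158, 0.1324]
tool_rot: [0.123, 0.992, -0.002, 0.005]
force: [-1.9, 0.4, 11.0]
finger_gap: 0.001
```

drive_tool --linear '[[0, 0, -4], [0, 0, -5], [6, 5, 0], [7, 7, 0], [4, 4, 0], [1, 1, 0], [0, 0, 0], [0, 0, 0]]' --rot '[[0, 0, 0], [0, 0, 0], [0, 0, 0], [0, 0, 0], [0, 0, 0], [0, 0, 0], [0, 0, 0], [0, 0, 0]]' --hand '[0, 0, 0, 0, 0, 0, 0, 0]'

```text
t: 16.52
tcp_pos: [0.5234, 0.0402, 0.1416]
tool_rot: [0.123, 0.992, -0.002, 0.004]
force: [-0.5, 0.0, 0.3]
finger_gap: 0.004
```

```bash
python3 - <<'E'
from h import *;import pickle
rel()
M=model('wrist'); im=cams.snapshot('wrist'); pickle.dump((im,M),open('w6.pkl','wb'))
save(im[130:290,170:340],'k.png',4.5)
E
```

```text
tool off xy [ 2.9 19.3] tip z 69.0 F [-0.5  0.   0.3] t 16.52
rot deg [-0.18  0.44 -0.  ] lin level [ -2.9 -19.3  -8.4] lin now [ -2.9 -19.3  -8.4] yaw 2.896 F [-0.5  0.   0.3] tcp [0.5234 0.0402 0.1416] gap 0.004 t 16.5167
```

View pics/k.png

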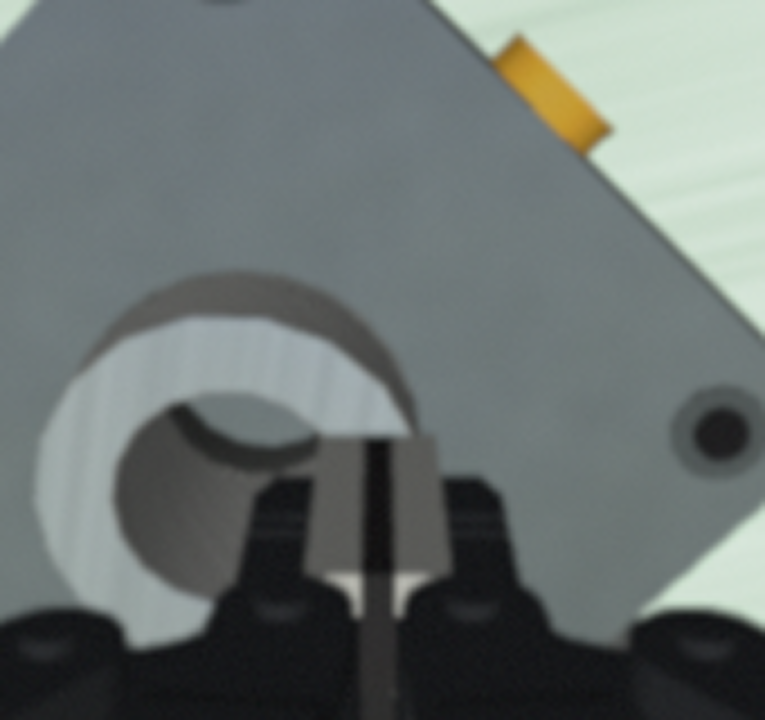

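The pads stand over the cup's +y side (crop ~375,440) and the cup looks nearly level. Pressing +y.

drive_tool --linear '[[-1.3, -0.2, 2.5], [-1, 0, 2], [0, 0, 1.2], [0, 0, 1.2], [0, 0, 1.2], [0, 0, 1.2]]' --rot '[[0, 0.4, 0], [0, 0, 0], [0, 0, 0], [0, 0, 0], [0, 0, 0], [0, 0, 0]]' --hand '[0, 0, 0, 0, 0, 0]'

```text
t: 17.07
tcp_pos: [0.5267, 0.0391, 0.1326]
tool_rot: [0.124, 0.992, -0.001, -0.0]
force: [-2.8, 2.1, 18.9]
finger_gap: -0.0
```

drive_tool --linear '[[0, 0, 1.2], [0, 0, 1.2], [0, 0, 1.2]]' --rot '[[0, 0, 0], [0, 0, 0], [0, 0, 0]]' --hand '[0, 0, 0]'

```text
t: 17.32
tcp_pos: [0.5266, 0.0391, 0.1327]
tool_rot: [0.124, 0.992, -0.001, 0.0]
force: [-2.5, 0.3, 9.8]
finger_gap: -0.003
```

```bash
python3 -c "from h import *;rel()"
```

```text
tool off xy [-0.4 19. ] tip z 60.1 F [-2.5  0.3  9.8] t 17.32
rot deg [-0.08  0.03 -0.  ] lin level [  0.4 -19.  -17.3] lin now [  0.4 -19.  -17.3] yaw 2.893 F [-2.5  0.3  9.8] tcp [0.5266 0.0391 0.1327] gap -0.003 t 17.3167
```

drive_tool --linear '[[0, 0, 1.7], [0, 0, 1.7], [0, 0, 1.7], [0, 0, 1.7]]' --rot '[[0, 0, 0], [0, 0, 0], [0, 0, 0], [0, 0, 0]]' --hand '[0, 0, 0, 0]'

```text
t: 17.65
tcp_pos: [0.5264, 0.0392, 0.1326]
tool_rot: [0.124, 0.992, -0.001, 0.001]
force: [-3.5, 0.3, 14.2]
finger_gap: -0.003
```

drive_tool --linear '[[0, 0, 2.2], [0, 0, 2.2], [0, 0, 2.2], [0, 0, 2.2]]' --rot '[[0, 0, 0], [0, 0, 0], [0, 0, 0], [0, 0, 0]]' --hand '[0, 0, 0, 0]'

```text
t: 17.98
tcp_pos: [0.5262, 0.0393, 0.1325]
tool_rot: [0.124, 0.992, -0.001, 0.003]
force: [-3.9, 1.2, 18.0]
finger_gap: 0.001
```

18 N and no sinking on the +y side, so it may be home there. Checking the −y side.

drive_tool --linear '[[0, 0, -4], [0, 0, -5], [0, -8, 0], [0, -12, 0], [0, -11, 0], [0, -4, 0], [0, 0, 0], [0, 0, 0]]' --rot '[[0, 0, 0], [0, 0, 0], [0, 0, 0], [0, 0, 0], [0, 0, 0], [0, 0, 0], [0, 0, 0], [0, 0, 0]]' --hand '[0, 0, 0, 0, 0, 0, 0, 0]'

```text
t: 18.65
tcp_pos: [0.5165, 0.0002, 0.1421]
tool_rot: [0.125, 0.992, -0.001, 0.003]
force: [0.5, 0.1, 0.1]
finger_gap: -0.001
```

```bash
python3 -c "from h import *;rel()"
```

```text
tool off xy [ -0.3 -21.2] tip z 69.5 F [0.5 0.1 0.1] t 18.65
rot deg [-0.04  0.33 -0.  ] lin level [ 0.3 21.2 -7.9] lin now [ 0.3 21.2 -7.9] yaw 2.891 F [0.5 0.1 0.1] tcp [5.165e-01 2.000e-04 1.421e-01] gap -0.001 t 18.65
```

drive_tool --linear '[[0, 1, 2.5], [0, 0.7, 2], [0, 0, 1.2], [0, 0, 1], [0, 0, 1], [0, 0, 1], [0, 0, 1], [0, 0, 1.2]]' --rot '[[0, 0.3, 0], [0, 0, 0], [0, 0, 0], [0, 0, 0], [0, 0, 0], [0, 0, 0], [0, 0, 0], [0, 0, 0]]' --hand '[0, 0, 0, 0, 0, 0, 0, 0]'

```text
t: 19.32
tcp_pos: [0.5165, 0.002, 0.1326]
tool_rot: [0.123, 0.992, -0.001, -0.001]
force: [-3.1, -0.6, 13.0]
finger_gap: 0.0
```

drive_tool --linear '[[0, 0, 1.5], [0, 0, 1.5], [0, 0, 1.5]]' --rot '[[0, 0, 0], [0, 0, 0], [0, 0, 0]]' --hand '[0, 0, 0]'

```text
t: 19.57
tcp_pos: [0.5164, 0.0021, 0.1326]
tool_rot: [0.122, 0.992, -0.002, -0.0]
force: [-2.3, -0.3, 12.9]
finger_gap: 0.003
```

```bash
python3 -c "from h import *;rel()"
```

```text
tool off xy [  0.4 -19.3] tip z 60.0 F [-2.3 -0.3 12.9] t 19.57
rot deg [-0.25  0.02 -0.  ] lin level [ -0.4  19.3 -17.4] lin now [ -0.4  19.3 -17.5] yaw 2.897 F [-2.3 -0.3 12.9] tcp [0.5164 0.0021 0.1326] gap 0.003 t 19.5667
```

drive_tool --linear '[[0, 0, 2.2], [0, 0, 2.2], [0, 0, 2.2], [0, 0, 2.2]]' --rot '[[0, 0, 0], [0, 0, 0], [0, 0, 0], [0, 0, 0]]' --hand '[0, 0, 0, 0]'

```text
t: 19.9
tcp_pos: [0.5161, 0.0023, 0.1325]
tool_rot: [0.121, 0.993, -0.003, 0.002]
force: [-3.5, -1.3, 17.8]
finger_gap: -0.001
```

drive_tool --linear '[[0, 0, -4], [0, 0, -5], [6, 5, 0], [7, 6, 0], [4, 5, 0], [1, 2, 0], [0, 0, 0], [0, 0, 0]]' --rot '[[0, 0, 0], [0, 0, 0], [0, 0, 0], [0, 0, 0], [0, 0, 0], [0, 0, 0], [0, 0, 0], [0, 0, 0]]' --hand '[0, 0, 0, 0, 0, 0, 0, 0]'

```text
t: 20.57
tcp_pos: [0.5006, 0.0282, 0.142]
tool_rot: [0.119, 0.993, -0.003, 0.001]
force: [0.4, -0.1, 0.6]
finger_gap: 0.002
```

```bash
python3 -c "from h import *;rel()"
```

```text
tool off xy [22.1  2.3] tip z 69.4 F [ 0.4 -0.1  0.6] t 20.57
rot deg [-0.36  0.2  -0.  ] lin level [-22.1  -2.3  -8. ] lin now [-22.1  -2.3  -7.9] yaw 2.903 F [ 0.4 -0.1  0.6] tcp [0.5006 0.0282 0.142 ] gap 0.002 t 20.5667
```

drive_tool --linear '[[-1.5, -1, 2.5], [-1.2, -1, 2], [0, 0, 1], [0, 0, 1], [0, 0, 1]]' --rot '[[-0.3, 0.2, 0], [0, 0, 0], [0, 0, 0], [0, 0, 0], [0, 0, 0]]' --hand '[0, 0, 0, 0, 0]'

```text
t: 20.98
tcp_pos: [0.5037, 0.0249, 0.1331]
tool_rot: [0.119, 0.993, -0.0, -0.0]
force: [0.3, 0.4, -0.1]
finger_gap: 0.001
```

drive_tool --linear '[[0, 0, 1.2], [0, 0, 1.2], [0, 0, 1.2]]' --rot '[[0, 0, 0], [0, 0, 0], [0, 0, 0]]' --hand '[0, 0, 0]'

```text
t: 21.23
tcp_pos: [0.5035, 0.0249, 0.1325]
tool_rot: [0.12, 0.993, -0.0, -0.0]
force: [-1.6, -0.0, 11.3]
finger_gap: 0.002
```

```bash
python3 -c "from h import *;rel()"
```

```text
tool off xy [18.5 -0.3] tip z 59.9 F [-1.6 -0.  11.3] t 21.23
rot deg [-0.01 -0.03  0.  ] lin level [-18.5   0.3 -17.5] lin now [-18.5   0.3 -17.5] yaw 2.901 F [-1.6 -0.  11.3] tcp [0.5035 0.0249 0.1325] gap 0.002 t 21.2333
```

All four sides stand level at tip z ≈ 59.9, and none sink at 11–18 N. Moving a bit inward and ramping to 25 N here.

drive_tool --linear '[[0, 0, -2], [-2.5, 0, 0], [0, 0, 0.8], [0, 0, 1], [0, 0, 1], [0, 0, 1.5], [0, 0, 2], [0, 0, 2.3], [0, 0, 2.5]]' --rot '[[0, 0, 0], [0, 0, 0], [0, 0, 0], [0, 0, 0], [0, 0, 0], [0, 0, 0], [0, 0, 0], [0, 0, 0], [0, 0, 0]]' --hand '[0, 0, 0, 0, 0, 0, 0, 0, 0]'

```text
t: 21.98
tcp_pos: [0.5067, 0.0238, 0.1323]
tool_rot: [0.12, 0.993, -0.0, 0.002]
force: [-4.8, 0.3, 27.0]
finger_gap: -0.0
```

drive_tool --linear '[[0, 0, 2.7], [0, 0, 2.7]]' --rot '[[0, 0, 0], [0, 0, 0]]' --hand '[0, 0]'

```text
t: 22.15
tcp_pos: [0.5066, 0.0239, 0.1323]
tool_rot: [0.12, 0.993, -0.001, 0.003]
force: [-4.0, 0.6, 27.1]
finger_gap: 0.002
```

```bash
python3 -c "from h import *;rel()"
```

```text
tool off xy [15.2 -0.5] tip z 59.7 F [-4.   0.6 27.1] t 22.15
rot deg [-0.02  0.32 -0.  ] lin level [-15.2   0.5 -17.7] lin now [-15.3   0.5 -17.6] yaw 2.902 F [-4.   0.6 27.1] tcp [0.5066 0.0239 0.1323] gap 0.002 t 22.15
```

drive_tool --linear '[[0, 0, 2.5], [0, 0, 2.5], [0, 0, 2.5], [0, 0, 2.5], [0, 0, 2.5], [0, 0, 2.5], [0, 0, 2.5]]' --rot '[[0, 0, 0], [0, 0, 0], [0, 0, 0], [0, 0, 0], [0, 0, 0], [0, 0, 0], [0, 0, 0]]' --hand '[0, 0, 0, 0, 0, 0, 0]'

```text
t: 22.73
tcp_pos: [0.5061, 0.0241, 0.1324]
tool_rot: [0.118, 0.993, -0.001, 0.006]
force: [-4.5, 0.1, 25.9]
finger_gap: 0.003
```

```bash
python3 -c "from h import *;rel()"
```

```text
tool off xy [15.8 -0.4] tip z 59.8 F [-4.5  0.1 25.9] t 22.73
rot deg [-0.06  0.74 -0.  ] lin level [-15.8   0.4 -17.6] lin now [-16.    0.4 -17.4] yaw 2.904 F [-4.5  0.1 25.9] tcp [0.5061 0.0241 0.1324] gap 0.003 t 22.7333
```

The push held at 26–27 N for over 0.7 s with no sinking. I'll check the opposite (−x) side the same way to confirm it's square.

drive_tool --linear '[[0, 0, -4], [0, 0, -5], [-8, 0, 0], [-10, 0, 0], [-8, 0, 0], [-2, 0, 0], [0, 0, 0], [0, 0, 0]]' --rot '[[0, 0.7, 0], [0, 0, 0], [0, 0, 0], [0, 0, 0], [0, 0, 0], [0, 0, 0], [0, 0, 0], [0, 0, 0]]' --hand '[0, 0, 0, 0, 0, 0, 0, 0]'

```text
t: 23.4
tcp_pos: [0.5371, 0.0164, 0.1409]
tool_rot: [0.119, 0.993, -0.001, 0.001]
force: [0.1, -0.9, -0.0]
finger_gap: 0.002
```

```bash
python3 -c "from h import *;rel()"
```

```text
tool off xy [-16.2  -0.6] tip z 68.3 F [ 0.1 -0.9 -0. ] t 23.4
rot deg [-0.06  0.11 -0.  ] lin level [16.2  0.6 -9.1] lin now [16.2  0.6 -9.1] yaw 2.904 F [ 0.1 -0.9 -0. ] tcp [0.5371 0.0164 0.1409] gap 0.002 t 23.4
```

drive_tool --linear '[[0, 0, 2.5], [0, 0, 2], [0, 0, 1], [0, 0, 1], [0, 0, 1], [0, 0, 1], [0, 0, 1.2], [0, 0, 1.2]]' --rot '[[0, 0, 0], [0, 0, 0], [0, 0, 0], [0, 0, 0], [0, 0, 0], [0, 0, 0], [0, 0, 0], [0, 0, 0]]' --hand '[0, 0, 0, 0, 0, 0, 0, 0]'

```text
t: 24.07
tcp_pos: [0.5358, 0.0166, 0.1325]
tool_rot: [0.118, 0.993, -0.001, 0.0]
force: [-1.9, 0.0, 10.1]
finger_gap: 0.002
```

drive_tool --linear '[[0, 0, 1.6], [0, 0, 2], [0, 0, 2.3], [0, 0, 2.3], [0, 0, 2.3], [0, 0, 2.3], [0, 0, 2.3], [0, 0, 2.3]]' --rot '[[0, 0, 0], [0, 0, 0], [0, 0, 0], [0, 0, 0], [0, 0, 0], [0, 0, 0], [0, 0, 0], [0, 0, 0]]' --hand '[0, 0, 0, 0, 0, 0, 0, 0]'

```text
t: 24.73
tcp_pos: [0.5353, 0.0169, 0.1323]
tool_rot: [0.117, 0.993, -0.002, 0.005]
force: [-3.9, -0.8, 17.1]
finger_gap: 0.001
```

```bash
python3 -c "from h import *;rel()"
```

```text
tool off xy [-14.3  -0.6] tip z 59.7 F [-3.9 -0.8 17.1] t 24.73
rot deg [-0.16  0.58 -0.  ] lin level [ 14.3   0.6 -17.7] lin now [ 14.1   0.6 -17.8] yaw 2.907 F [-3.9 -0.8 17.1] tcp [0.5353 0.0169 0.1323] gap 0.001 t 24.7333
```

The −x side is at the same height and doesn't move. Coming clear and looking.

drive_tool --linear '[[0, 0, -4], [0, 0, -10], [0, 0, -20], [-10, 0, -25], [-15, 0, -25], [-8, 0, -15], [0, 0, 0], [0, 0, 0], [0, 0, 0]]' --rot '[[0, 0, 0], [0, 0.6, 0], [0, 0, 0], [0, 0, 0], [0, 0, 0], [0, 0, 0], [0, 0, 0], [0, 0, 0], [0, 0, 0]]' --hand '[0, 0, 0, 0, 0, 0, 0, 0, 0]'

```text
t: 25.48
tcp_pos: [0.5646, 0.0104, 0.2352]
tool_rot: [0.116, 0.993, -0.001, -0.003]
force: [0.6, -0.3, -0.9]
finger_gap: 0.003
```

```bash
python3 - <<'E'
from h import *
rel()
M=model('wrist'); im=cams.snapshot('wrist')
c=fit(im,M,'wrist',[.5215,.0208,.0598],[.025,.015],.012); print(c)
save(draw(im,M,'wrist',c[1],[.025,.015])[40:330,110:410],'l.png',2)
E
```

```text
tool off xy [-44.3  -0.2] tip z 162.6 F [ 0.6 -0.3 -0.9] t 25.48
rot deg [-0.18 -0.38  0.  ] lin level [44.3  0.2 85.2] lin now [43.7  0.4 85.5] yaw 2.908 F [ 0.6 -0.3 -0.9] tcp [0.5646 0.0104 0.2352] gap 0.003 t 25.4833
(np.float32(83.55854), array([0.52183333, 0.02113333, 0.0598    ]))
```

View pics/l.png

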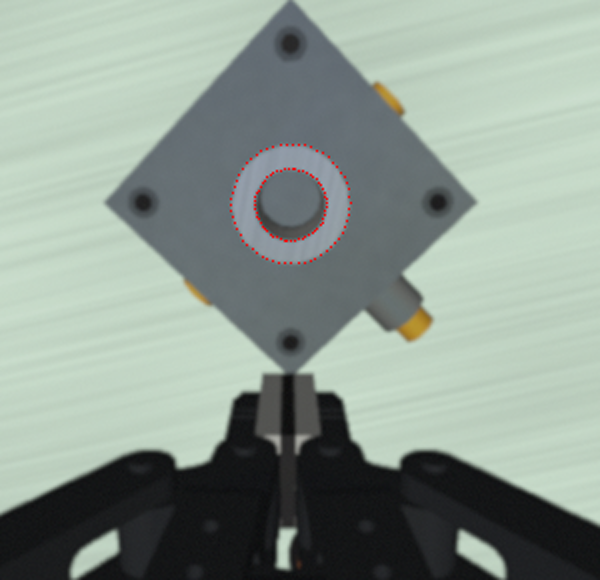

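The rim circles match the cup at crop (290,203): centred in the bore within about 0.5 mm, level, and the hand is clear. Handing in.

```bash
python3 -c "from h import *;print(order.sign_off())"
```

```text
the job is handed in; nothing more can be done
None
```

I set the smaller cup narrow end down in the grey housing's bore, let go, and tapped it in with the shut fingers on opposite sides of the rim. It took four side presses, after which it was solid, and I handed the job in at about 25.5 s; no verdict is reported.

**Level and depth:** all four sides of the rim measured within about 0.2 mm of each other (59.7–59.9 mm), so the head stands about 3.8 mm above the housing's face.

**Proving push:** the +x side held 26–27 N for about 0.7 s without sinking. The other sides were pushed less hard and did not move: ±y at 18 N, and −x at 17 N, short of the roughly 20 N I meant to apply there.

**Position and clearance:** the last wrist picture fits the cup within about 0.5 mm of the bore's axis, with the hand clear. I never came near the other parts, but I did not measure their positions again at the end.

**Disagreements:**
- One overhead-camera fit of the cup's starting position was about 10 mm off. I dropped it and used two wrist-camera views, which agreed with each other.
- The first contact on the +y side read 19 N, above the roughly 10 N I intended. I pressed more gently from then on.

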